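# Fit the colour filters to the ray lamps and power them up

## Task

Switch the lamp supply off at its toggle, then unlock the white dust cap from the red lamp and stand it upright in the wooden tray. Fit every filter cap on the bench to the lamp of its own colour (white pointer at the white dot, push fully home, twist clockwise until the pointer faces the yellow lock bar) and turn the supply's dial so that its pointer faces the yellow mark. Only when all that is done switch the supply fully on again, and leave the tube rack, the meter and the jar where they are.

Things in the scene. Friction and masses are not known exactly. Their poses are not given: they have to be found in the camera images.
- filter_red: red filter cap, loose, 120 g, 67 mm tall, upright on the bench (may be absent). Origin: centre of underside, z up. Plug 40 mm across, 22 mm high; through its foot a lug bar along x, 60 mm tip to tip, 11 wide, 11.5 high; grey flange 68 mm across at z 22-27; red hood 40 x 40 mm at z 27-67, flats square to x and y: grip here. White pointer tab on the flange and white line on top, both along +x
- filter_red_pointer (a point): spot at the red cap's white pointer tab: 45 mm from the cap's axis along its +x, at the flange's underside (22 mm above the cap's underside)
- lamp_red: fixed black lamp box 116 x 116 x 70 mm, red corner patches and band. Origin: centre of underside, z up. In its flat top a bayonet mouth: 44 mm hole with two slots along the lamp's x, 66 mm end to end, 15.5 wide; top plate 8 mm thick, hollow to 30 mm below the top. Cap fully home: flange on the top, cap underside 48 mm above the lamp's. Locked, it can still lift 2.5 mm
- lamp_red_lock (a point): yellow lock bar on the red lamp: point 45 mm from the mouth's axis, at top height (70 mm), 60 degrees clockwise, seen from above, from the white entry dot, which lies on the lamp's +x. A cap goes in with its pointer at the dot, lug bar along the slots, and turns clockwise only, with light friction, carrying its lugs under the plate; a stop lies about 4 degrees past the bar
- filter_green: green filter cap, loose, 120 g, 67 mm tall, upright on the bench (may be absent). Origin: centre of underside, z up. Plug 40 mm across, 22 mm high; through its foot a lug bar along x, 60 mm tip to tip, 11 wide, 11.5 high; grey flange 68 mm across at z 22-27; green hood 40 x 40 mm at z 27-67, flats square to x and y: grip here. White pointer tab on the flange and white line on top, both along +x
- filter_green_pointer (a point): spot at the green cap's white pointer tab: 45 mm from the cap's axis along its +x, at the flange's underside (22 mm above the cap's underside)
- lamp_green: fixed black lamp box 116 x 116 x 70 mm, green corner patches and band. Origin: centre of underside, z up. In its flat top a bayonet mouth: 44 mm hole with two slots along the lamp's x, 66 mm end to end, 15.5 wide; top plate 8 mm thick, hollow to 30 mm below the top. Cap fully home: flange on the top, cap underside 48 mm above the lamp's. Locked, it can still lift 2.5 mm
- lamp_green_lock (a point): yellow lock bar on the green lamp: point 45 mm from the mouth's axis, at top height (70 mm), 60 degrees clockwise, seen from above, from the white entry dot, which lies on the lamp's +x. A cap goes in with its pointer at the dot, lug bar along the slots, and turns clockwise only, with light friction, carrying its lugs under the plate; a stop lies about 4 degrees past the bar
- filter_blue: blue filter cap, loose, 120 g, 67 mm tall, upright on the bench (may be absent). Origin: centre of underside, z up. Plug 40 mm across, 22 mm high; through its foot a lug bar along x, 60 mm tip to tip, 11 wide, 11.5 high; grey flange 68 mm across at z 22-27; blue hood 40 x 40 mm at z 27-67, flats square to x and y: grip here. White pointer tab on the flange and white line on top, both along +x
- filter_blue_pointer (a point): spot at the blue cap's white pointer tab: 45 mm from the cap's axis along its +x, at the flange's underside (22 mm above the cap's underside)
- lamp_blue: fixed black lamp box 116 x 116 x 70 mm, blue corner patches and band. Origin: centre of underside, z up. In its flat top a bayonet mouth: 44 mm hole with two slots along the lamp's x, 66 mm end to end, 15.5 wide; top plate 8 mm thick, hollow to 30 mm below the top. Cap fully home: flange on the top, cap underside 48 mm above the lamp's. Locked, it can still lift 2.5 mm
- lamp_blue_lock (a point): yellow lock bar on the blue lamp: point 45 mm from the mouth's axis, at top height (70 mm), 60 degrees clockwise, seen from above, from the white entry dot, which lies on the lamp's +x. A cap goes in with its pointer at the dot, lug bar along the slots, and turns clockwise only, with light friction, carrying its lugs under the plate; a stop lies about 4 degrees past the bar
- dust_cap: white blank cap, 120 g, same shape, size, origin and grip as the filter caps, its pointer tab and top line (+x) black. Starts locked in the red lamp, pointer at the yellow lock bar: turned anticlockwise until the pointer faces the white dot, it lifts straight out; plug and lugs clear the top after 22 mm of lift
- tray: fixed shallow wooden tray, open on top, 100 x 100 x 20 mm outside, walls 5 mm, floor 5 mm thick. Origin: centre of its underside
- supply: fixed blue low-voltage supply box, 160 (x) x 200 (y) x 60 mm tall, white top. Origin: centre of underside. On top, in its own frame, a toggle lever at (0, +55 mm) and a black dial at (0, -50 mm). Toggle housing 70 x 50 x 25 mm, pivot 82 mm above the box's underside, lever swinging in the box's x-z plane
- toggle (a joint): power toggle, rad: 0 = off (leans 0.5 rad to the box's -x, towards the robot), 1.0 = on (leans 0.5 rad to +x); stays where it is left, takes about 1 N at the tip; can be pushed with shut fingers
- toggle_tip (a point): centre of the red 26 mm ball at the end of the toggle lever, 70 mm from its pivot
- dial (a joint): output dial, rad: grows clockwise seen from above, range 0 to 4; its white pointer faces the box's -x at 0 and the yellow mark at 2.0; light friction, stays where it is left
- dial_grip (a point): on the dial's vertical axis at the height to grip (94 mm above the box's underside). Grip bar 50 mm long along the pointer, 14 wide, 32 high (top 12 mm above this point), on a disc 52 mm across
- dial_mark (a point): yellow bar mark on the supply's top, 42 mm from the dial's axis
- tube_rack: white wire rack with stoppered test tubes, 90 x 160 x 130 mm, a bystander; origin at the centre of its underside
- meter: yellow hand meter lying flat, 150 x 80 x 35 mm, a bystander; origin at the centre of its underside
- jar: small closed jar, 60 mm across, 80 mm tall, a bystander; origin at the centre of its underside

How it is judged:
By the outcome, as a careful person would: the job done as asked, in the order asked, and still so for the second after the job is handed in, with the robot touching nothing.
Of filter_red, filter_green, filter_blue only 2 to 3 are there at a start; the rules pass over those that are not, and their reading is None.
At some moment in a run one of filter_red, filter_green, filter_blue may be knocked a few centimetres aside while the robot is not near it.
It also fails if it takes over 210 s, if anything falls off the work surface, if the arm or the gripper's body presses on something with over 40 N, if the wrist force passes 120 N, or if a joint passes its speed limit or range.

## Robot

A 6-joint arm with a two-finger parallel gripper is mounted at the origin on the work surface. World frame = base frame: x ahead of the robot, y to its left, z up, the work surface at z = 0. Lengths are in m, angles in rad, forces in N, time in s.
With the tool pointing down it reaches from about 0.35 to 0.85 m from the base axis. Payload 8.1 kg.
Tool frame: the origin (TCP) lies at the centre of the arm's flange, where the gripper is bolted on; the fingertips stand 186 mm ahead of it and the grasp point (between the pads) lies 167 mm ahead of it (robot.grasp_offset is the distance from the TCP to the grasp point, in m); z points along the fingers, y is the line along which they close (so a half turn about z gives the same grasp; the last joint's range is limited). The gripper opens to 93 mm and grips with 3 to 60 N. Pads are 15 mm wide; open, the fingers measure 128 mm over their backs; the gripper's body (75 mm by 188 mm) begins 65 mm behind the grasp point.
Start: joints at [1.108, 0.13, 1.488, -0, 1.523, -0.085], TCP at [0.221, 0.558, 0.405] pointing down, gripper open.
Joint ranges: [-2.96, 2.96], [-0.89, 2.26], [0.02, 2.5], [-1.34, 4.48], [0, 2.73], [-2.66, 2.66]. Speed limits (rad/s): [2.39, 2.39, 2.79, 3.14, 3.14, 3.14].

## Interface

Orientations are given as a rotation vector (axis times angle).
In Python, from plant import robot gives the robot as it stands.
- The arm moves only by the tool drive_tool, never from a script. Its argument "moves" is one flat list of numbers, 7 for each row, row after row: the finger opening in mm, from 0 to 93, then the shift along the tool's x, y, z in mm, then the turn, a rotation vector about the tool's x, y, z in degrees. A call has 1 to 8 rows; each row shifts and turns the commanded pose from where the row before left it, along the tool's axes as they then stand; what a row does not reach is not made up. A row lasts 1/10 s, in which the tool goes at most 50 mm and 8.59 degrees, less where a joint would pass 70% of its speed; a pose out of reach is approached as far as the arm can. A call is refused whole if a number of a shift passes 50 or a number of a turn 8.59, either way. A call with a gripper value outside its range is refused whole. The fingers move at their own pace and stop on an object; "grip_force" is the grip in N (left out, the last holds). Time passes only in rows, so rows that do not move let the fingers close. It gives the time, the measured TCP pose, the force, the opening and the grip force at its end, in the units of the state.
- robot.read_state(): the state, without advancing time (a new reading comes with each control period).
- robot.read_camera(name): name is "side" or "top" or "wrist"; returns a dict with "color" (384x512x3 uint8, red, green, blue), "depth" (384x512 float32, m along the optical axis (not along the pixel's ray), 0 where there is no reading), "mtx" (3x3 intrinsics, pixels), "dist_coeffs" ([k1, k2, p1, p2, k3] as OpenCV has them; the pictures are not rectified), "R" (3x3) and "t" (3): a world point X has camera coordinates R X + t. Camera axes: x right, y down, z forward; pixel columns grow to the right and rows downward; lengths in m; the calibration is good to about 2 mm. A picture is of the moment at which its call begins.
- robot.close_job(): hands the job in; it is judged then, once.
The state is a dict: "t": time; "q": joint angles; "dq": joint speeds; "joint_torque": joint torques, N m; "tool_pos": TCP position; "orientation": TCP orientation; "force": force on the tool from outside, world axes, zero at the start; "wrist_torque": the same for the moment, N m; "opening": finger opening in m; "gripper_force": force on a finger pad.
Only numpy, scipy, OpenCV 4.12 (cv2) and the standard library are available. Lean on these libraries where they do the work, as an engineer would, in place of code of your own. Each camera call takes 0.05 s, during which the arm holds its last target. There are 200 camera calls.

## Working session

There is one attempt and no reset: what is moved stays moved. The work goes in short steps, Python scripts to look and compute and a tool call to move; the robot and the scene stay as the last step left them, time stands still between calls to the robot, and variables do not carry over. Pictures are saved under pics/ and viewed, at most 16 in all, crops included, and the job is handed in when it is done.

Besides the shell and the picture viewer there is one more tool, called after "Emit:" by a JSON object that holds its "api" and its "payload", one argument or row to a line. drive_tool: Moves the arm, as the interface text tells. Its arguments: {"type":"object","properties":{"moves":{"type":"array","items":{"type":"number"}},"grip_force":{"type":"number"}},"required":["moves"]}

```bash
ls; mkdir -p pics
python3 - <<'E'
from plant import robot
import cv2,numpy as np,pickle
s=robot.read_state();print({k:np.round(v,3) for k,v in s.items()})
for n in("top","side"):
    c=robot.read_camera(n);pickle.dump(c,open(n+".pkl","wb"));cv2.imwrite(f"pics/{n}0.png",cv2.resize(c["color"][:,:,::-1],(800,600),interpolation=cv2.INTER_CUBIC))
    print(n,c["mtx"],c["dist_coeffs"],c["R"],c["t"])
E
```

```text
pics
{'t': np.float64(0.0), 'q': array([ 1.108,  0.131,  1.489,  0.   ,  1.523, -0.085]), 'dq': array([-0.001, -0.001, -0.001, -0.   , -0.001,  0.   ]), 'joint_torque': array([ 1.0000e-03, -5.5987e+01, -4.9175e+01,  7.6000e-02,  3.6000e-02,
       -0.0000e+00]), 'tool_pos': array([0.221, 0.557, 0.404]), 'orientation': array([-5.900e-01, -3.085e+00,  3.000e-03]), 'force': array([ 0.561, -0.922, -0.077]), 'wrist_torque': array([-0.024, -0.007,  0.033]), 'gripper_force': np.float64(0.0), 'opening': np.float64(0.093)}
top [[387.87589987   0.         252.07928896]
 [  0.         387.87589987 197.85832481]
 [  0.           0.           1.        ]] [-0.13579603  0.          0.          0.          0.        ] [[ 0.01804584 -0.99978988 -0.00972366]
 [-0.99632065 -0.01716658 -0.08396709]
 [ 0.08378252  0.01120314 -0.99642109]] [-0.06781201  0.59435488  1.34047513]
side [[349.95590496   0.         258.69685889]
 [  0.         349.95590496 195.75888498]
 [  0.           0.           1.        ]] [-0.05709718  0.          0.          0.          0.        ] [[-0.95534211 -0.29534942  0.00949573]
 [-0.21917233  0.68665275 -0.69316051]
 [ 0.19820428 -0.66428663 -0.72072071]] [0.54980068 0.28379539 0.90162106]
```

View pics/top0.png

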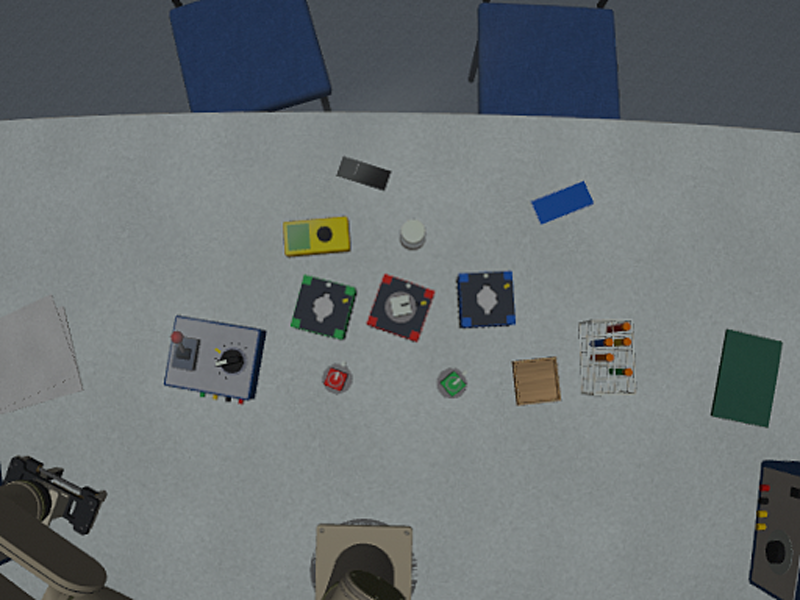

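View pics/side0.png

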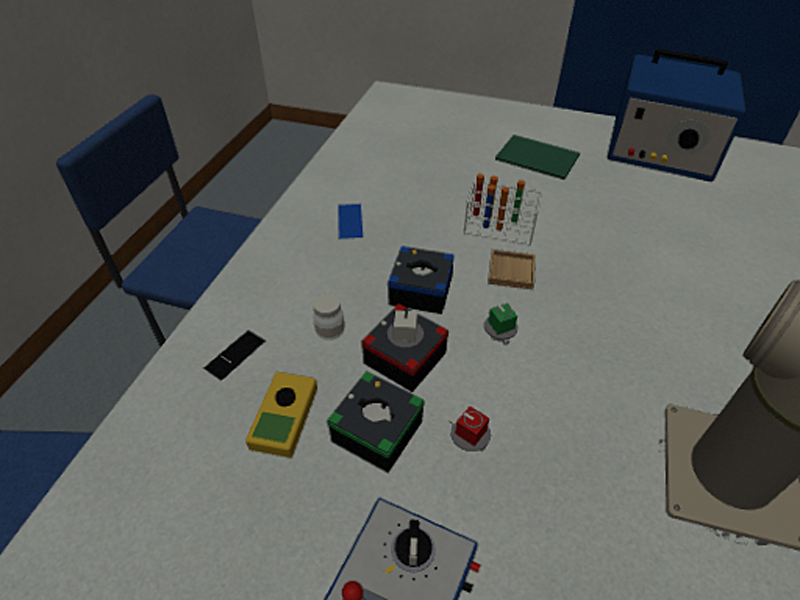

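The top view shows lamps green (323,307), red with the dust cap (400,307) and blue (487,300). It also shows the red cap (337,379), green cap (453,383), tray (536,381) and supply (215,357) with the toggle ball (177,338). There is no blue cap.

```bash
cat > h.py <<'E'
import cv2,numpy as np,pickle
from scipy.spatial.transform import Rotation as Ro
def ray(c,uv):
    p=cv2.undistortPoints(np.float64(uv).reshape(-1,1,2),c["mtx"],c["dist_coeffs"]).reshape(-1,2)
    d=np.c_[p,np.ones(len(p))]@c["R"]; return -c["R"].T@c["t"],d
def pix2w(c,uv,z):
    o,d=ray(c,uv); return o+d*((z-o[2])/d[:,2])[:,None]
def w2pix(c,X):
    X=np.float64(X).reshape(-1,3);return cv2.projectPoints(X,cv2.Rodrigues(c["R"])[0],c["t"],c["mtx"],c["dist_coeffs"])[0].reshape(-1,2)
def ortho(c,cx,cy,z,half,n=400):
    """rectified view of plane z: image up=+x world, left=+y world"""
    v,u=np.mgrid[:n,:n]; s=2*half/n
    X=np.c_[(cx+half-(v+.5)*s).ravel(),(cy+half-(u+.5)*s).ravel(),np.full(n*n,z)]
    p=w2pix(c,X).astype(np.float32).reshape(n,n,2)
    return cv2.remap(c["color"],p[:,:,0],p[:,:,1],cv2.INTER_CUBIC)[:,:,::-1]
def tcp(s): return np.array(s["tool_pos"]),Ro.from_rotvec(s["orientation"]).as_matrix()
E
python3 - <<'E'
from h import *
c=pickle.load(open("top.pkl","rb"));k=1.5625
for n,u,v,z in[("lg",323,307,.07),("lr",400,307,.07),("lb",487,300,.07),("fr",337,379,.067),("fg",453,383,.067),("tray",536,381,.02),("sup",215,357,.06),("ball",177,338,.14),("dial",232,361,.106)]:
    print(n,np.round(pix2w(c,[[u/k,v/k]],z)[0],3))
L=[ortho(c,.53,y,z,.10,260) for y,z in((.10,.07),(-.02,.07),(-.15,.07))]+[ortho(c,.42,.31,z,.13,260) for z in(.06,)]+[ortho(c,.4,y,.067,.07,260) for y in(.09,-.09)]
cv2.imwrite("pics/o1.png",np.vstack([np.hstack(L[:3]),np.hstack(L[3:])]))
E
```

```text
lg [0.594 0.097 0.07 ]
lr [ 0.597 -0.071  0.07 ]
lb [ 0.615 -0.261  0.07 ]
fr [0.438 0.063 0.067]
fg [ 0.434 -0.189  0.067]
tray [ 0.439 -0.381  0.02 ]
sup [0.479 0.336 0.06 ]
ball [0.517 0.395 0.14 ]
dial [0.472 0.285 0.106]
```

View pics/o1.png

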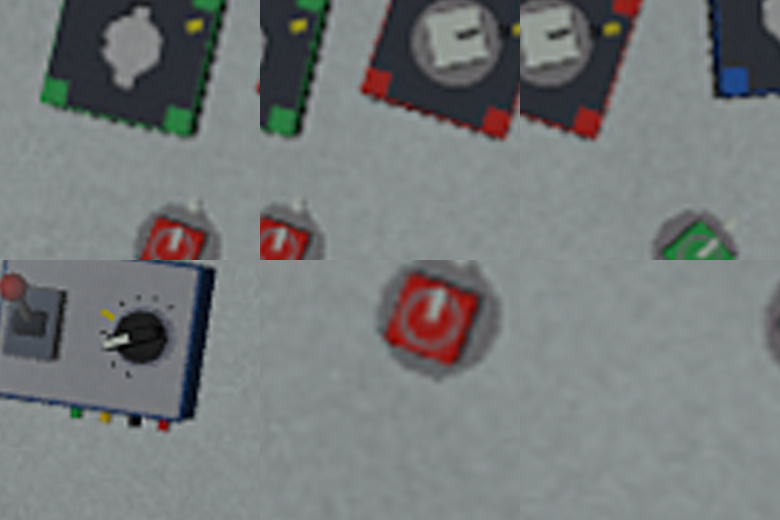

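```bash
cat >> h.py <<'E'
def mask(hsv,col):
    h,s,v=[hsv[:,:,i].astype(int) for i in range(3)]
    return {"red":((h<8)|(h>172))&(s>140)&(v>70),"green":(h>45)&(h<85)&(s>120)&(v>50),"blue":(h>100)&(h<125)&(s>130)&(v>60),"yellow":(h>20)&(h<34)&(s>130)&(v>90)}[col].astype(np.uint8)
def blobs(c,cx,cy,z,half,col,n=600,mn=20):
    im=ortho(c,cx,cy,z,half,n);m=mask(cv2.cvtColor(im,cv2.COLOR_BGR2HSV),col);s=2*half/n
    k,l,st,ce=cv2.connectedComponentsWithStats(m);o=[]
    for i in range(1,k):
        if st[i,4]*s*s*1e6>mn:
            r=cv2.minAreaRect(np.argwhere(l==i)[:,::-1].astype(np.float32).copy())
            f=lambda p:np.array([cx+half-(p[1]+.5)*s,cy+half-(p[0]+.5)*s])
            o.append(dict(c=f(ce[i]),rc=f(r[0]),size=np.array(r[1])*s*1e3,ang=(-r[2])%90,area=st[i,4]*s*s*1e6))
    return o
E
python3 - <<'E'
from h import *
np.set_printoptions(precision=4,suppress=True)
c=pickle.load(open("top.pkl","rb"))
for n,x,y,col in[("lg",.594,.097,"green"),("lr",.597,-.071,"red"),("lb",.615,-.261,"blue")]:
    print(n);[print(b) for b in blobs(c,x,y,.07,.09,col)+blobs(c,x,y,.07,.09,"yellow")]
for n,x,y,col in[("fr",.438,.063,"red"),("fg",.434,-.189,"green")]:
    print(n);[print(b) for b in blobs(c,x,y,.067,.05,col)]
print("sup");[print(b) for b in blobs(c,.479,.336,.06,.13,"yellow")]
print("ball");[print(b) for b in blobs(c,.517,.395,.14,.05,"red")]
L=[ortho(c,.594,.097,.07,.08,260),ortho(c,.597,-.071,.07,.08,260),ortho(c,.615,-.261,.07,.08,260),ortho(c,.479,.336,.06,.13,260),ortho(c,.438,.063,.067,.05,260),ortho(c,.434,-.189,.067,.05,260)]
cv2.imwrite("pics/o2.png",np.vstack([np.hstack(L[:3]),np.hstack(L[3:])]))
E
```

```text
lg
{'c': array([0.6534, 0.1353]), 'rc': array([0.6526, 0.1351]), 'size': array([19.6896, 20.9918]), 'ang': 77.34744262695312, 'area': np.float64(341.73)}
{'c': array([0.6284, 0.0393]), 'rc': array([0.6218, 0.0415]), 'size': array([24.8294, 37.9722]), 'ang': 78.23171043395996, 'area': np.float64(446.75999999999993)}
{'c': array([0.5941, 0.0385]), 'rc': array([0.5941, 0.0387]), 'size': array([10.8,  4.8]), 'ang': 0.0, 'area': np.float64(39.239999999999995)}
{'c': array([0.5797, 0.0418]), 'rc': array([0.5802, 0.0418]), 'size': array([12.3,  4.5]), 'ang': 0.0, 'area': np.float64(35.63999999999999)}
{'c': array([0.559 , 0.1575]), 'rc': array([0.5594, 0.1567]), 'size': array([21.2461, 20.664 ]), 'ang': 75.96375560760498, 'area': np.float64(361.0799999999999)}
{'c': array([0.5659, 0.0449]), 'rc': array([0.5659, 0.0448]), 'size': array([10.8,  4.5]), 'ang': 0.0, 'area': np.float64(34.379999999999995)}
{'c': array([0.5525, 0.048 ]), 'rc': array([0.5526, 0.048 ]), 'size': array([9.9, 4.2]), 'ang': 0.0, 'area': np.float64(33.74999999999999)}
{'c': array([0.5368, 0.0625]), 'rc': array([0.5371, 0
[... 2708 characters left out ...]
6836, 'area': np.float64(663.388888888889)}
{'c': array([ 0.432 , -0.1871]), 'rc': array([ 0.4325, -0.1876]), 'size': array([24.1497, 21.9426]), 'ang': 36.1353759765625, 'area': np.float64(321.4444444444445)}
sup
{'c': array([0.4953, 0.3321]), 'rc': array([0.4954, 0.3321]), 'size': array([14.5564,  6.2058]), 'ang': 54.78240966796875, 'area': np.float64(79.61777777777779)}
{'c': array([0.3927, 0.3346]), 'rc': array([0.3928, 0.3345]), 'size': array([9.2487, 9.0385]), 'ang': 75.96375560760498, 'area': np.float64(75.2988888888889)}
ball
{'c': array([0.5228, 0.4049]), 'rc': array([0.5229, 0.4051]), 'size': array([ 4.4597, 16.2845]), 'ang': 75.57922554016113, 'area': np.float64(39.19444444444446)}
```

View pics/o2.png

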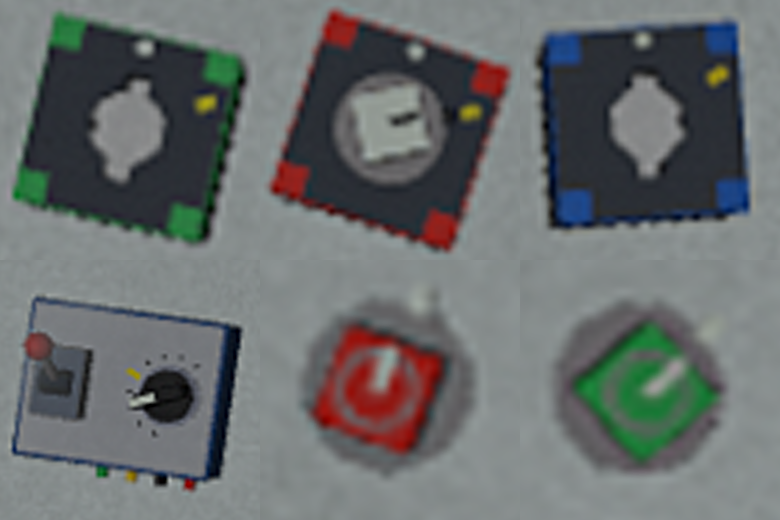

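Red and green caps are on the bench and there is no blue cap. The toggle leans to +x (on), and the dial pointer sits about 1.2 rad. Next I work out the first move, to the toggle's far side.

```bash
cat > go.py <<'E'
# usage: go.py x y z_grasp yaw_y(deg): turn first (about tool z), then shift in the turned frame
import sys
from h import *
from plant import robot
def go(x,y,z,yaw,off=.167):
    s=robot.read_state();p,R=tcp(s)
    cur=np.degrees(np.arctan2(R[1,1],R[0,1])); d=(cur-yaw+180)%360-180  # +z turn = clockwise
    a=np.radians(yaw);Y=np.array([np.cos(a),np.sin(a),0]);Z=np.array([0,0,-1.]);X=np.cross(Y,Z)
    T=np.c_[X,Y,Z]; sh=T.T@(np.array([x,y,z+off])-p)*1e3
    print("t %.1f q6 %.0f yawY %.1f tilt %s | turn z %.2f shift %s"%(s["t"],np.degrees(s["q"][5]),cur,np.round(R[:2,2],3),d,np.round(sh,1)),"grasp now",np.round(p+R[:,2]*.167,4))
if __name__=="__main__": go(*map(float,sys.argv[1:]))
E
python3 - <<'E'
from h import *
from go import go
from plant import robot
c=robot.read_camera("wrist");s=robot.read_state();p,R=tcp(s)
C=-c["R"].T@c["t"];print("cam in tool",R.T@(C-p),"\n",c["R"]@R,c["mtx"][0,0])
a=np.radians(-8.1);x=np.array([np.cos(a),np.sin(a)]);y=np.array([-x[1],x[0]])
b=np.array([.4777,.3433]);P=b+.055*y+.08*x;print(P)
go(*P,.25,81.9);go(*P,.125+.019,81.9)
E
```

```text
cam in tool [ 0.07341634 -0.00111855  0.01978039] 
 [[-8.51365513e-05  9.99999981e-01  1.75259816e-04]
 [-9.64877747e-01 -3.61057304e-05 -2.62699318e-01]
 [-2.62699307e-01 -1.91469610e-04  9.64877732e-01]] 288.2894808973796
[0.56465146 0.3864792 ]
t 0.1 q6 -5 yawY 68.4 tilt [-0.001 -0.001] | turn z -13.55 shift [-364.1 -121.   -13.1] grasp now [0.2211 0.5573 0.2369]
t 0.1 q6 -5 yawY 68.4 tilt [-0.001 -0.001] | turn z -13.55 shift [-364.1 -121.    92.9] grasp now [0.2211 0.5573 0.2369]
```

Emit:
{"api": "drive_tool", "payload": {
  "moves": [0, 0, 0, 0, 0, 0, -6.78, 0, 0, 0, 0, 0, 0, -6.77, 0, -40, -13, 0, 0, 0, 0, 0, -40, -13, 0, 0, 0, 0, 0, -40, -13, 0, 0, 0, 0, 0, -40, -13, 0, 0, 0, 0, 0, -40, -13, 0, 0, 0, 0, 0, -40, -13, 0, 0, 0, 0]
}}

```text
t: 0.95
tool_pos: [0.4493, 0.4457, 0.4044]
orientation: [-0.222, -3.133, 0.001]
force: [-0.2, 0.6, 0.3]
opening: 0.0336
gripper_force: 0.0
```

Emit:
{"api": "drive_tool", "payload": {
  "moves": [0, -40, -14, 0, 0, 0, 0, 0, -40, -14, 0, 0, 0, 0, 0, -44, -15, 0, 0, 0, 0, 0, 0, 0, 0, 0, 0, 0]
}}

```text
t: 1.35
tool_pos: [0.5689, 0.3828, 0.4033]
orientation: [0.23, 3.133, -0.003]
force: [-1.1, 1.2, 0.2]
opening: 0.0024
gripper_force: 0.0
```

```bash
cat > snap.py <<'E'
import sys
from h import *
from plant import robot
def snap(name,cam="wrist"):
    c=robot.read_camera(cam);pickle.dump(c,open(name+".pkl","wb"));return c
if __name__=="__main__":
    c=snap(sys.argv[1],*sys.argv[2:]);cv2.imwrite(f"pics/{sys.argv[1]}.png",cv2.resize(c["color"][:,:,::-1],(800,600),interpolation=cv2.INTER_CUBIC))
E
python3 snap.py w1; python3 go.py .5647 .3865 .144 81.9
```

```text
t 1.4 q6 -52 yawY 81.7 tilt [-0.001 -0.001] | turn z -0.23 shift [ 2.5  1.7 92.4] grasp now [0.5667 0.3843 0.2364]
```

View pics/w1.png

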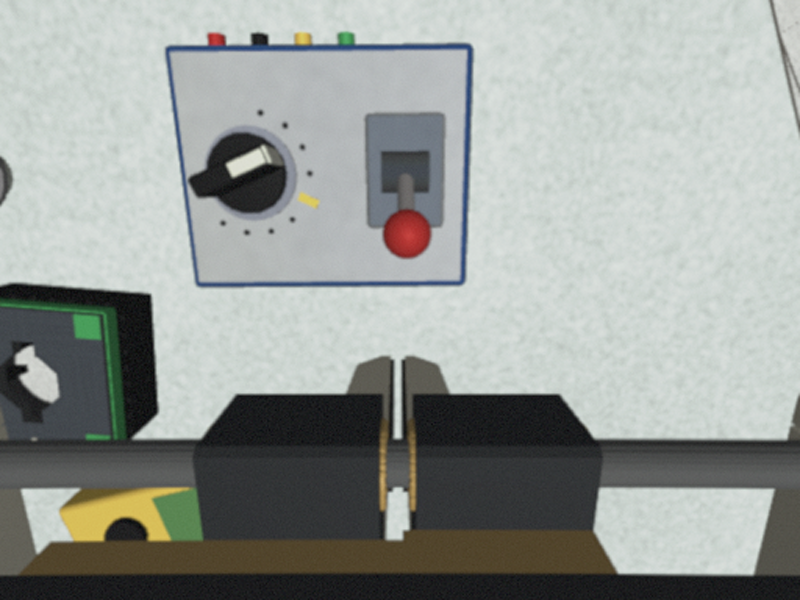

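The wrist view shows the supply's top corners at (168,47), (471,46), (464,283) and (199,285). The ball is at (407,233) leaning to +x, the dial is around (248,172), and the yellow mark is at (309,200).

Run:
```python
from h import *
c=pickle.load(open("w1.pkl","rb"));k=1.5625
P=pix2w(c,np.array([(168,47),(471,46),(464,283),(199,285)])/k,.06);print(P)
print(P.mean(0),[np.linalg.norm(P[i]-P[i-1]) for i in range(4)])
for a,b in((0,3),(1,2)):d=P[b]-P[a];print(np.degrees(np.arctan2(d[1],d[0])))
for a,b in((0,1),(3,2)):d=P[b]-P[a];print(np.degrees(np.arctan2(d[1],d[0]))-90)
print("ball",pix2w(c,np.array([(407,233)])/k,.1434),"mark",pix2w(c,np.array([(309,200)])/k,.06))
bar=pix2w(c,np.array([(232,163),(265,146),(278,158),(192,192),(190,178)])/k,.106);print(bar)
```

```text
[[0.38953658 0.25972734 0.06      ]
 [0.41699798 0.45144878 0.06      ]
 [0.57008454 0.43058407 0.06      ]
 [0.54331238 0.23831312 0.06      ]]
[0.47998287 0.34501833 0.06      ] [np.float64(0.15525967901839005), np.float64(0.19367818334220596), np.float64(0.1545018873002369), np.float64(0.19412590639642546)]
-7.927805633539672
-7.761224153424901
-8.151370836676918
-7.927001574525249
ball [[0.5197998  0.39395007 0.1434    ]] mark [[0.49557326 0.32993746 0.06      ]]
[[0.4684764  0.29845288 0.106     ]
 [0.46209842 0.31965106 0.106     ]
 [0.46963544 0.32567446 0.106     ]
 [0.48105157 0.27095861 0.106     ]
 [0.47312971 0.2719295  0.106     ]]
```

Emit:
{"api": "drive_tool", "payload": {
  "moves": [0, 0, 4, 30, 0, 0, 0, 0, 0, 0, 30, 0, 0, 0, 0, 0, 0, 32, 0, 0, 0, 0, 12, 0, 0, 0, 0, 0, 0, 12, 0, 0, 0, 0, 0, 0, 12, 0, 0, 0, 0, 0, 0, 12, 0, 0, 0, 0, 0, 0, 12, 0, 0, 0, 0, 0]
}}

```text
t: 2.2
tool_pos: [0.5049, 0.3997, 0.3151]
orientation: [0.221, 3.131, 0.004]
force: [1.1, 0.6, 0.2]
opening: 0.0005
gripper_force: 0.6
```

Emit:
{"api": "drive_tool", "payload": {
  "moves": [0, 10, 0, 0, 0, 0, 0, 0, 10, 0, 0, 0, 0, 0, 0, 8, 0, 0, 0, 0, 0, 0, 8, 0, 0, 0, 0, 0, 0, 0, 0, 0, 0, 0, 0]
}}

```text
t: 2.7
tool_pos: [0.4738, 0.4029, 0.3138]
orientation: [0.223, 3.121, 0.001]
force: [27.7, -3.5, -9.7]
opening: 0.0007
gripper_force: 14.2
```

```bash
python3 snap.py w2; python3 go.py .5647 .3865 .144 81.9
```

```text
t 2.8 q6 -46 yawY 81.8 tilt [0.012 0.   ] | turn z -0.11 shift [-92.2  -3.4   2.9] grasp now [0.476  0.4029 0.1469]
```

View pics/w2.png

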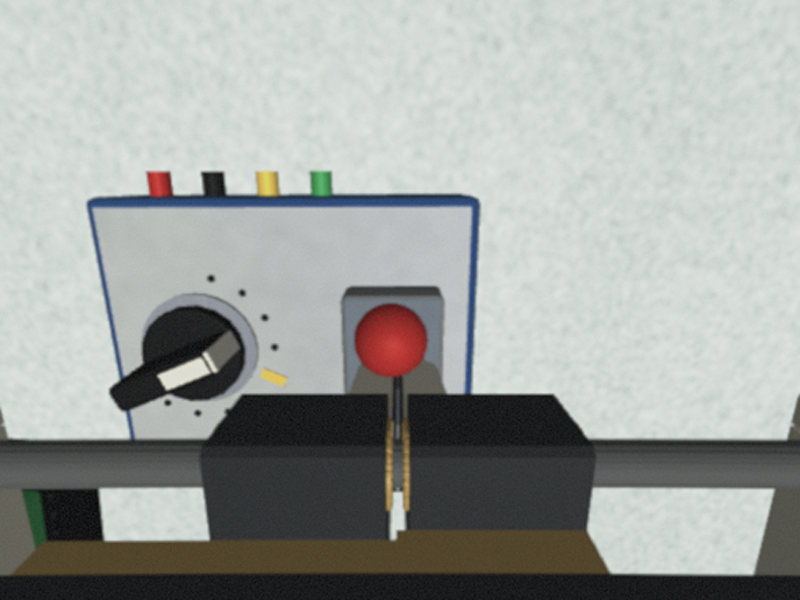

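Emit:
{"api": "drive_tool", "payload": {
  "moves": [0, -25, 0, 0, 0, 0, 0, 0, -15, 0, -45, 0, 0, 0, 50, 0, 0, -40, 0, 0, 7.7, 50, 0, 0, 0, 0, 0, 7.7, 50, 0, 0, 0, 0, 0, 7.7, 50, 0, 0, 0, 0, 0, 7.7, 50, 0, 0, 0, 0, 0, 7.7, 50, 0, 0, 0, 0, 0, 7.7]
}}

```text
t: 3.55
tool_pos: [0.5093, 0.3985, 0.3972]
orientation: [-1.441, -2.791, 0.002]
force: [0.0, -0.4, -0.0]
opening: 0.0439
gripper_force: 0.0
```

Emit:
{"api": "drive_tool", "payload": {
  "moves": [50, 0, 0, 0, 0, 0, 7.7, 50, 0, 0, 0, 0, 0, 7.7, 50, 0, 0, 0, 0, 0, 7.7, 50, 0, 0, 0, 0, 0, 0]
}}

```text
t: 3.95
tool_pos: [0.5094, 0.3985, 0.3972]
orientation: [-1.967, -2.449, 0.002]
force: [0.6, -0.0, -0.0]
opening: 0.0499
gripper_force: 0.0
```

```bash
python3 go.py .4731 .2955 .098 12.3
python3 - <<'E'
from h import *
c=pickle.load(open("w2.pkl","rb"));k=1.5625
print("ball",pix2w(c,np.array([(391,340)])/k,.1434))
E
```

```text
t 4.0 q6 21 yawY 12.5 tilt [-0.001 -0.   ] | turn z 0.18 shift [-92.9 -57.4 132.2] grasp now [0.5092 0.3984 0.2302]
ball [[0.45409714 0.40302552 0.1434    ]]
```

Emit:
{"api": "drive_tool", "payload": {
  "moves": [50, -31, -19, 0, 0, 0, 0, 50, -31, -19, 0, 0, 0, 0, 50, -31, -19, 32, 0, 0, 0, 50, 0, 0, 40, 0, 0, 0, 50, 0, 0, 30, 0, 0, 0, 50, 0, 0, 30, 0, 0, 0, 0, 0, 0, 0, 0, 0, 0, 0, 0, 0, 0, 0, 0, 0],
  "grip_force": 10
}}

```text
t: 4.75
tool_pos: [0.4741, 0.2953, 0.2657]
orientation: [-1.96, -2.454, 0.002]
force: [0.1, -0.4, 0.2]
opening: 0.0379
gripper_force: 0.0
```

Emit:
{"api": "drive_tool", "payload": {
  "moves": [0, 0, 0, 0, 0, 0, 0, 0, 0, 0, 0, 0, 0, 0, 0, 0, 0, 0, 0, 0, 0]
}}

```text
t: 5.05
tool_pos: [0.4742, 0.2955, 0.2667]
orientation: [-1.963, -2.452, 0.0]
force: [-17.7, -1.4, 14.4]
opening: 0.0146
gripper_force: 9.1
```

```bash
python3 go.py .4731 .2955 .098 -32.9; python3 -c "
from plant import robot
s=robot.read_state();print(s['opening'],s['gripper_force'],s['force'],s['wrist_torque'])"
```

```text
t 5.0 q6 14 yawY 12.6 tilt [-0.001  0.   ] | turn z 45.54 shift [-0.6 -0.9  1.7] grasp now [0.4741 0.2956 0.0997]
0.014638205816919702 9.082945883274078 [-17.70489255  -1.40673787  14.37786574] [-0.38685397  3.45697759 -0.04339347]
```

Emit:
{"api": "drive_tool", "payload": {
  "moves": [0, 0, -1, -1, 0, 0, 0, 0, 0, -0.5, 0, 0, 0, 0]
}}

```text
t: 5.25
tool_pos: [0.4731, 0.2952, 0.2668]
orientation: [1.963, 2.452, 0.002]
force: [5.3, 3.7, -5.9]
opening: 0.0137
gripper_force: 10.0
```

```bash
python3 -c "
from plant import robot
s=robot.read_state();print(s['opening'],s['gripper_force'],s['force'],s['wrist_torque'])"
```

```text
0.01372151046582122 9.997000470757484 [ 5.34082926  3.68879425 -5.882901  ] [ 0.66724766 -0.80319118  0.01832599]
```

Emit:
{"api": "drive_tool", "payload": {
  "moves": [0, 0, 0, 0, 0, 0, 7.6, 0, 0, 0, 0, 0, 0, 7.6, 0, 0, 0, 0, 0, 0, 7.6, 0, 0, 0, 0, 0, 0, 7.6, 0, 0, 0, 0, 0, 0, 7.6, 0, 0, 0, 0, 0, 0, 7.5, 0, 0, 0, 0, 0, 0, 0]
}}

```text
t: 5.95
tool_pos: [0.4735, 0.2951, 0.2668]
orientation: [2.763, 1.495, 0.003]
force: [4.9, 2.4, -6.8]
opening: 0.0136
gripper_force: 10.0
```

Emit:
{"api": "drive_tool", "payload": {
  "moves": [60, 0, 0, 0, 0, 0, 0, 60, 0, 0, 0, 0, 0, 0, 60, 0, 0, 0, 0, 0, 0, 60, 0, 0, -30, 0, 0, 0, 60, 0, 0, -40, 0, 0, 0, 60, 0, 0, -40, 0, 0, 0, 60, 0, 0, -25, 0, 0, 0, 60, 0, 0, 0, 0, 0, 0]
}}

```text
t: 6.75
tool_pos: [0.4739, 0.2954, 0.4073]
orientation: [2.759, 1.502, 0.013]
force: [0.4, 0.3, 0.6]
opening: 0.06
gripper_force: 0.0
```

```bash
python3 snap.py w3; python3 snap.py t3 top;python3 go.py .597 -.071 .25 -77.8;  python3 -c "
from h import *
c=pickle.load(open('t3.pkl','rb'));L=[ortho(c,.475,.305,.1,.05,380),ortho(c,.488,.3995,.12,.05,380)]
cv2.imwrite('pics/o3.png',np.hstack(L))"
```

```text
t 6.8 q6 60 yawY -32.9 tilt [0.001 0.001] | turn z 44.91 shift [ 43.8 383.9 -14.8] grasp now [0.4732 0.2951 0.2352]
```

View pics/w3.png

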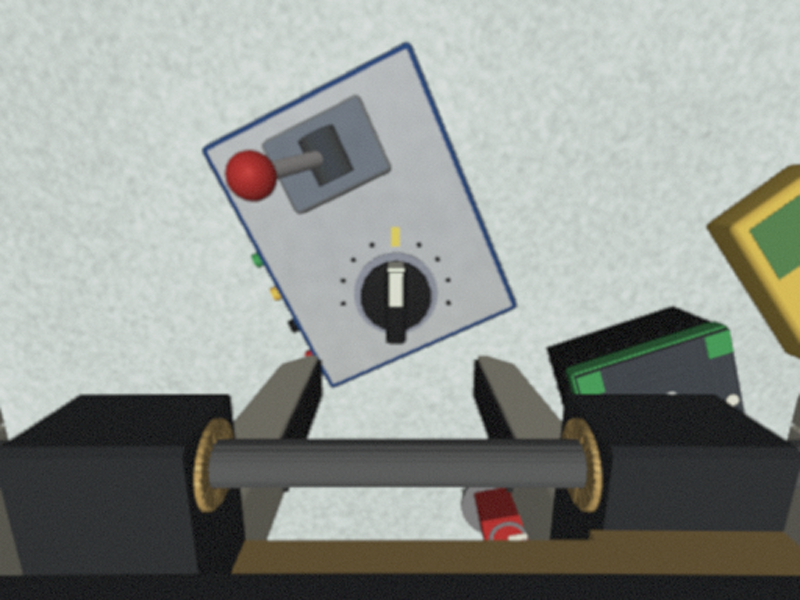

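The dial pointer (396,285) faces the yellow mark (396,237), and the toggle leans to off. Next is the red lamp.

Emit:
{"api": "drive_tool", "payload": {
  "moves": [93, 0, 0, 0, 0, 0, 7.5, 93, 0, 0, 0, 0, 0, 7.5, 93, 0, 0, 0, 0, 0, 7.5, 93, 0, 0, 0, 0, 0, 7.5, 93, 0, 0, 0, 0, 0, 7.5, 93, 0, 0, 0, 0, 0, 7.4, 93, 5, 48, 0, 0, 0, 0, 93, 5, 48, 0, 0, 0, 0]
}}

```text
t: 7.65
tool_pos: [0.5023, 0.2031, 0.3992]
orientation: [3.123, 0.339, -0.006]
force: [1.0, -0.2, 0.9]
opening: 0.093
gripper_force: 0.0
```

Emit:
{"api": "drive_tool", "payload": {
  "moves": [93, 5, 48, 0, 0, 0, 0, 93, 5, 48, 0, 0, 0, 0, 93, 6, 48, 0, 0, 0, 0, 93, 6, 48, 0, 0, 0, 0, 93, 6, 48, 0, 0, 0, 0, 93, 6, 48, 0, 0, 0, 0, 93, 0, 0, 0, 0, 0, 0, 93, 0, 0, 0, 0, 0, 0]
}}

```text
t: 8.45
tool_pos: [0.5968, -0.0723, 0.3991]
orientation: [-3.123, -0.33, 0.006]
force: [0.3, 1.1, 0.1]
opening: 0.0928
gripper_force: 0.0
```

```bash
cat > lampfit.py <<'E'
from h import *
def lamp(c,x,y,col,half=.085):
    """fit 4 corner patches on plane z=.07"""
    B=[b for b in blobs(c,x,y,.07,half,col) if b["area"]>200]
    Y=blobs(c,x,y,.07,half,"yellow")
    for b in B: print(col,b["c"].round(4),b["rc"].round(4),b["size"].round(1),round(b["ang"],1),round(b["area"]))
    for b in Y: print(" yellow",b["c"].round(4))
    return B,Y
E
python3 snap.py w4; python3 -c "
from lampfit import *
c=pickle.load(open('w4.pkl','rb'));lamp(c,.597,-.071,'red')
cv2.imwrite('pics/o4.png',ortho(c,.597,-.071,.07,.09,540));cv2.imwrite('pics/o4b.png',np.hstack([ortho(c,.597,-.071,.115,.05,390),ortho(c,.597,-.071,.07,.09,390)]))"
python3 go.py .597 -.071 .098 -77.8
```

```text
red [ 0.6595 -0.0425] [ 0.6599 -0.0425] [18.4 19.9] 72.1 344
red [ 0.6295 -0.1344] [ 0.6304 -0.1319] [23.4 19.8] 71.0 335
red [ 0.5672 -0.012 ] [ 0.5672 -0.012 ] [18.5 17.3] 72.3 309
red [ 0.5368 -0.1042] [ 0.5369 -0.1042] [17.5 17.2] 72.1 294
 yellow [ 0.608  -0.1235]
t 8.5 q6 66 yawY -77.8 tilt [-0.003  0.001] | turn z -0.05 shift [  0.3  -0.  134.6] grasp now [ 0.5961 -0.0709  0.2326]
```

View pics/o4b.png

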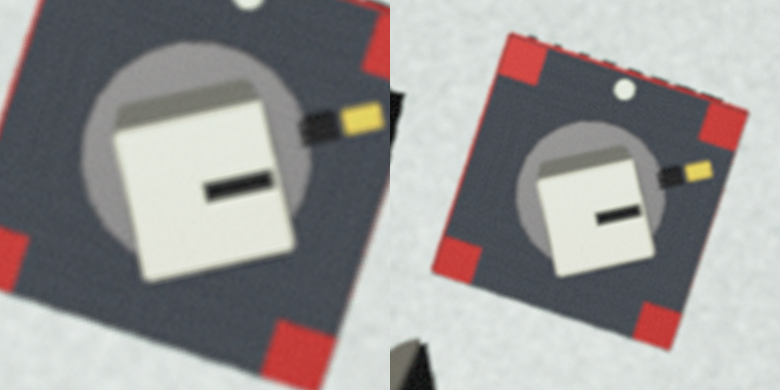

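Emit:
{"api": "drive_tool", "payload": {
  "moves": [93, 1.4, 2.4, 35, 0, 0, 0, 93, 0, 0, 35, 0, 0, 0, 93, 0, 0, 30, 0, 0, 0, 93, 0, 0, 20, 0, 0, 0, 93, 0, 0, 14.5, 0, 0, 0, 93, 0, 0, 0, 0, 0, 0, 0, 0, 0, 0, 0, 0, 0, 0, 0, 0, 0, 0, 0, 0],
  "grip_force": 25
}}

```text
t: 9.3
tool_pos: [0.5997, -0.0729, 0.269]
orientation: [3.123, 0.335, 0.004]
force: [0.0, 0.4, -0.2]
opening: 0.0813
gripper_force: 0.0
```

Emit:
{"api": "drive_tool", "payload": {
  "moves": [0, 0, 0, 0, 0, 0, 0, 0, 0, 0, 0, 0, 0, 0, 0, 0, 0, 0, 0, 0, 0, 0, 0, 0, 0, 0, 0, 0]
}}

```text
t: 9.7
tool_pos: [0.5991, -0.0732, 0.2675]
orientation: [3.124, 0.334, 0.0]
force: [1.4, -0.2, -0.5]
opening: 0.0496
gripper_force: 0.0
```

```bash
python3 go.py .5983 -.0733 .098 -18.1;  python3 -c "
from plant import robot
s=robot.read_state();print(s['opening'],s['gripper_force'],s['force'],s['wrist_torque'])"
```

```text
t 9.7 q6 66 yawY -77.8 tilt [ 0. -0.] | turn z -59.70 shift [-0.4 -0.7  2.5] grasp now [ 0.5991 -0.0732  0.1005]
0.04959364927173323 0.0 [ 1.40999131 -0.2150792  -0.48384501] [-0.02882271  0.19383616  0.00774897]
```

Emit:
{"api": "drive_tool", "payload": {
  "moves": [0, 0, 0, 0, 0, 0, 0, 0, 0, 0, 0, 0, 0, 0, 0, 0, 0, 0, 0, 0, 0, 0, 0, 0, 0, 0, 0, 0]
}}

```text
t: 10.1
tool_pos: [0.599, -0.0731, 0.2672]
orientation: [-3.124, -0.334, 0.0]
force: [-0.7, 0.1, 1.0]
opening: 0.0398
gripper_force: 25.0
```

Emit:
{"api": "drive_tool", "payload": {
  "moves": [0, 0, 0, 0, 0, 0, -7.5, 0, 0, 0, 0, 0, 0, -7.5, 0, 0, 0, 0, 0, 0, -7.5, 0, 0, 0, 0, 0, 0, -7.5, 0, 0, 0, 0, 0, 0, -7.5, 0, 0, 0, 0, 0, 0, -7.5, 0, 0, 0, 0, 0, 0, -7.5, 0, 0, 0, 0, 0, 0, -7.2]
}}

```text
t: 10.9
tool_pos: [0.599, -0.0731, 0.2673]
orientation: [2.538, 1.851, 0.0]
force: [0.2, 0.5, 1.6]
opening: 0.0401
gripper_force: 25.0
```

Emit:
{"api": "drive_tool", "payload": {
  "moves": [0, 0, 0, 0, 0, 0, 0, 0, 0, 0, 0, 0, 0, 0]
}}

```text
t: 11.1
tool_pos: [0.5991, -0.0731, 0.2673]
orientation: [2.547, 1.84, 0.0]
force: [-0.2, -0.3, 0.3]
opening: 0.0401
gripper_force: 25.0
```

```bash
python3 go.py .5983 -.0733 .098 -18.1;  python3 -c "
from plant import robot
s=robot.read_state();print(s['opening'],s['gripper_force'],s['force'],s['wrist_torque'])"
```

```text
t 11.1 q6 6 yawY -18.3 tilt [ 0. -0.] | turn z -0.21 shift [-0.4 -0.7  2.3] grasp now [ 0.5991 -0.0731  0.1003]
0.040073945881374626 24.999836683273315 [-0.18118768 -0.2782006   0.30321685] [-0.05956382  0.07800154 -0.00563698]
```

Emit:
{"api": "drive_tool", "payload": {
  "moves": [0, 0, 0, -5, 0, 0, 0, 0, 0, 0, -5, 0, 0, 0, 0, 0, 0, -5, 0, 0, 0]
}}

```text
t: 11.4
tool_pos: [0.599, -0.0731, 0.2827]
orientation: [2.544, 1.843, 0.0]
force: [0.5, 0.4, -1.5]
opening: 0.0396
gripper_force: 25.0
```

Emit:
{"api": "drive_tool", "payload": {
  "moves": [0, 0, 0, -10, 0, 0, 0, 0, 0, 0, -25, 0, 0, 0, 0, 0, 0, -30, 0, 0, 0]
}}

```text
t: 11.7
tool_pos: [0.5985, -0.073, 0.3473]
orientation: [-2.542, -1.843, 0.003]
force: [-0.2, 0.1, -0.3]
opening: 0.0399
gripper_force: 25.0
```

Run:
```python
from h import *
from go import go
from snap import snap
c=snap("t5","top")
# tray by wood colour on z=.02
im=ortho(c,.439,-.381,.02,.08,480);h=cv2.cvtColor(im,cv2.COLOR_BGR2HSV)
m=((h[:,:,0]>8)&(h[:,:,0]<24)&(h[:,:,1]>60)).astype(np.uint8);m=cv2.morphologyEx(m,cv2.MORPH_CLOSE,np.ones((9,9)))
k,l,st,ce=cv2.connectedComponentsWithStats(m);i=1+st[1:,4].argmax()
r=cv2.minAreaRect(np.argwhere(l==i)[:,::-1].astype(np.float32).copy());s=.16/480
print(.439+.08-r[0][1]*s,-.381+.08-r[0][0]*s,np.array(r[1])*s,r[2])
go(.439,-.381,.2,0)
```

```text
0.44062235514322917 -0.3800655822753906 [0.10001567 0.10232028] 83.1300048828125
t 11.8 q6 6 yawY -18.1 tilt [ 0.007 -0.001] | turn z -18.11 shift [-307.7 -161.2  -12.3] grasp now [ 0.6013 -0.0735  0.1877]
```

Emit:
{"api": "drive_tool", "payload": {
  "moves": [0, 0, 0, 0, 0, 0, -6, 0, 0, 0, 0, 0, 0, -6, 0, 0, 0, 0, 0, 0, -6.1, 0, -38, -20, 0, 0, 0, 0, 0, -38, -20, 0, 0, 0, 0, 0, -38, -20, 0, 0, 0, 0, 0, -38, -20, 0, 0, 0, 0, 0, -38, -20, 0, 0, 0, 0]
}}

```text
t: 12.55
tool_pos: [0.4981, -0.2645, 0.3481]
orientation: [2.221, 2.22, 0.0]
force: [1.2, -0.3, -0.4]
opening: 0.0399
gripper_force: 25.0
```

Emit:
{"api": "drive_tool", "payload": {
  "moves": [0, -38, -20, 0, 0, 0, 0, 0, -38, -20, 0, 0, 0, 0, 0, -40, -18, 0, 0, 0, 0, 0, 0, 0, 0, 0, 0, 0]
}}

```text
t: 12.95
tool_pos: [0.4386, -0.3833, 0.3481]
orientation: [2.226, 2.214, -0.003]
force: [0.8, 0.6, -0.4]
opening: 0.0396
gripper_force: 25.0
```

```bash
python3 go.py .4405 -.380 .0595 0; python3 snap.py w6
```

```text
t 12.9 q6 -46 yawY -0.3 tilt [ 0.    -0.003] | turn z -0.30 shift [  3.3   1.9 121.6] grasp now [ 0.4386 -0.3838  0.1811]
```

View pics/w6.png

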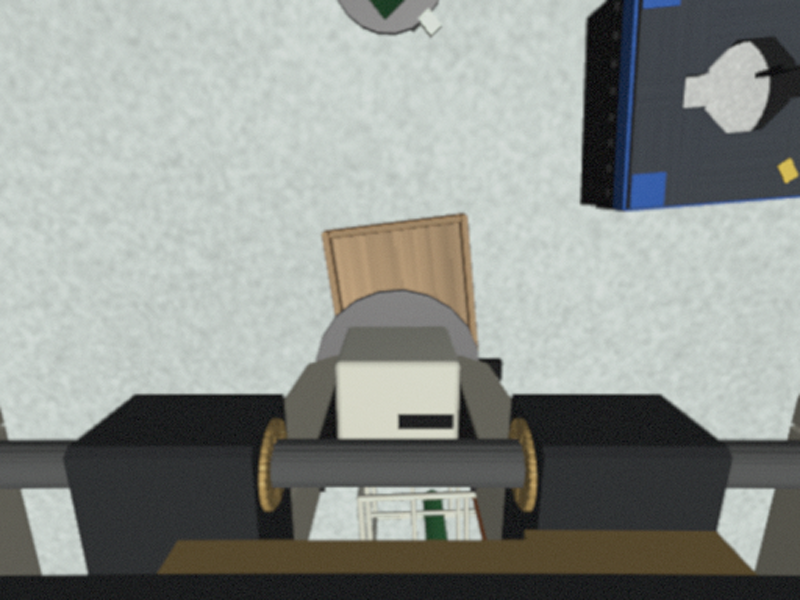

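The held cap is central over the tray, whose far corners are at (325,232) and (467,215). I check the tray centre from those.

```bash
python3 -c "
from h import *
c=pickle.load(open('w6.pkl','rb'));k=1.5625
P=pix2w(c,np.array([(325,232),(467,215),(359,490)])/k,.02);e=P[1]-P[0];n=np.array([e[1],-e[0],0])/np.linalg.norm(e);print(P,np.linalg.norm(e),(P[0]+P[1])/2+.05*n,(P[0]+P[1])/2-.05*n)
print(pix2w(c,np.array([(359,490)])/k,.13))"
```

```text
[[ 0.38904775 -0.34125926  0.02      ]
 [ 0.48477001 -0.33049884  0.02      ]
 [ 0.40647721 -0.54460331  0.02      ]] 0.09632516363236968 [ 0.44249434 -0.38556609  0.02      ] [ 0.43132341 -0.286192    0.02      ]
[[ 0.41765494 -0.4614212   0.13      ]]
```

Emit:
{"api": "drive_tool", "payload": {
  "moves": [0, 1, 3, 35, 0, 0, 0, 0, 0, 0, 35, 0, 0, 0, 0, 0, 0, 25, 0, 0, 0, 0, 0, 0, 15, 0, 0, 0, 0, 0, 0, 6, 0, 0, 0, 0, 0, 0, 6, 0, 0, 0, 0, 0, 0, 0, 0, 0, 0]
}}

```text
t: 13.7
tool_pos: [0.4445, -0.3781, 0.2258]
orientation: [2.22, 2.221, 0.0]
force: [0.6, 0.3, -0.9]
opening: 0.04
gripper_force: 25.0
```

```bash
python3 go.py .4415 -.383 .0575 0; python3 -c "
from plant import robot
s=robot.read_state();print(s['opening'],s['gripper_force'],s['force'],s['wrist_torque'])"
```

```text
t 13.7 q6 -45 yawY 0.0 tilt [ 0.001 -0.001] | turn z 0.02 shift [-4.9 -3.   1.3] grasp now [ 0.4446 -0.3782  0.0588]
0.039989865794745484 24.999386072158813 [ 0.5693713   0.28743417 -0.87403885] [-0.02043468  0.07864298 -0.03190885]
```

Emit:
{"api": "drive_tool", "payload": {
  "moves": [0, -4, -2.5, 0, 0, 0, 0, 0, 0, 0, 1.2, 0, 0, 0, 0, 0, 0, 0, 0, 0, 0, 0, 0, 0, 1, 0, 0, 0, 0, 0, 0, 0, 0, 0, 0]
}}

```text
t: 14.2
tool_pos: [0.4417, -0.3825, 0.2242]
orientation: [2.221, 2.221, -0.0]
force: [-1.7, 0.7, 5.0]
opening: 0.0404
gripper_force: 25.0
```

Emit:
{"api": "drive_tool", "payload": {
  "moves": [60, 0, 0, 0, 0, 0, 0, 60, 0, 0, 0, 0, 0, 0, 60, 0, 0, 0, 0, 0, 0, 60, 0, 0, -40, 0, 0, 0, 60, 0, 0, -50, 0, 0, 0, 60, 0, 0, -50, 0, 0, 0, 60, 0, 0, -40, 0, 0, 0, 93, 0, 0, 0, 0, 0, 0]
}}

```text
t: 15.0
tool_pos: [0.4426, -0.3831, 0.4112]
orientation: [2.213, 2.213, -0.0]
force: [0.6, -0.3, 0.7]
opening: 0.0642
gripper_force: 0.0
```

```bash
python3 snap.py w7; python3 go.py .433 -.187 .235 -50
```

```text
t 15.1 q6 -46 yawY 0.0 tilt [ 0.005 -0.005] | turn z 50.01 shift [ 118.8 -155.9    5.4] grasp now [ 0.4431 -0.3837  0.2404]
```

View pics/w7.png

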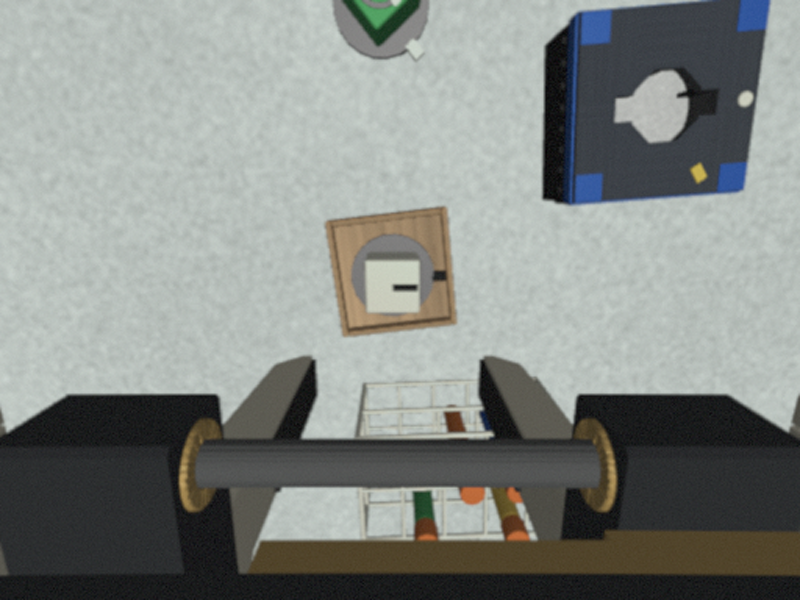

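The dust cap stands upright in the tray at (393,275). Next is the green cap.

Emit:
{"api": "drive_tool", "payload": {
  "moves": [93, 0, 0, 0, 0, 0, 8.4, 93, 0, 0, 0, 0, 0, 8.4, 93, 0, 0, 0, 0, 0, 8.3, 93, 0, 0, 0, 0, 0, 8.3, 93, 0, 0, 0, 0, 0, 8.3, 93, 0, 0, 0, 0, 0, 8.3, 93, 29, -38, 2, 0, 0, 0, 93, 30, -39, 2, 0, 0, 0]
}}

```text
t: 15.85
tool_pos: [0.4366, -0.2847, 0.396]
orientation: [-2.95, -1.069, 0.003]
force: [-0.0, 1.1, 0.5]
opening: 0.093
gripper_force: 0.0
```

Emit:
{"api": "drive_tool", "payload": {
  "moves": [93, 30, -39, 1, 0, 0, 0, 93, 30, -40, 0, 0, 0, 0, 93, 0, 0, 0, 0, 0, 0, 93, 0, 0, 0, 0, 0, 0, 93, 0, 0, 0, 0, 0, 0]
}}

```text
t: 16.35
tool_pos: [0.4323, -0.1867, 0.3972]
orientation: [-2.952, -1.074, 0.002]
force: [-0.1, -0.2, -0.1]
opening: 0.0928
gripper_force: 0.0
```

```bash
cat > cap.py <<'E'
import sys
from h import *
from snap import snap
from go import go
name,col,x,y,yaw=sys.argv[1],sys.argv[2],*map(float,sys.argv[3:6])
c=snap(name)
im=ortho(c,x,y,.067,.06,480)
m=mask(cv2.cvtColor(im,cv2.COLOR_BGR2HSV),col);v=cv2.cvtColor(im,cv2.COLOR_BGR2HSV)[:,:,2]
print("bright levels",np.percentile(v[m>0],[10,50,90]))
cv2.imwrite(f"pics/{name}o.png",im)
for b in blobs(c,x,y,.067,.06,col,480): print({k:np.round(q,4) for k,q in b.items()})
go(x,y,.0500,yaw)
E
python3 cap.py w8 green .433 -.187 -50
```

```text
bright levels [ 76. 143. 147.]
{'c': array([ 0.4384, -0.1853]), 'rc': array([ 0.4353, -0.1886]), 'size': array([43.0065, 37.8001]), 'ang': np.float64(40.6013), 'area': np.float64(616.4375)}
{'c': array([ 0.4318, -0.1894]), 'rc': array([ 0.4326, -0.1903]), 'size': array([23.851 , 22.3125]), 'ang': np.float64(39.4007), 'area': np.float64(335.5)}
t 16.4 q6 20 yawY -50.1 tilt [-0.001  0.   ] | turn z -0.06 shift [  0.5   0.4 180.3] grasp now [ 0.4322 -0.187   0.2303]
```

View pics/w8o.png

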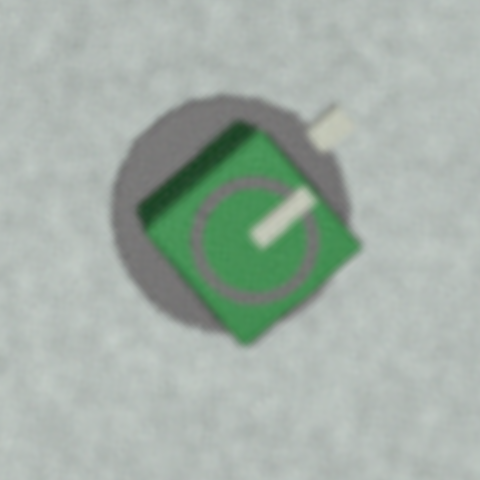

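Emit:
{"api": "drive_tool", "payload": {
  "moves": [93, -1.9, 3.1, 40, 0, 0, -0.7, 93, 0, 0, 40, 0, 0, 0, 93, 0, 0, 40, 0, 0, 0, 93, 0, 0, 30, 0, 0, 0, 93, 0, 0, 20, 0, 0, 0, 93, 0, 0, 10, 0, 0, 0, 0, 0, 0, 0, 0, 0, 0, 0, 0, 0, 0, 0, 0, 0]
}}

```text
t: 17.2
tool_pos: [0.4333, -0.1905, 0.2188]
orientation: [2.945, 1.091, 0.001]
force: [0.3, -0.3, -0.2]
opening: 0.0815
gripper_force: 0.0
```

Emit:
{"api": "drive_tool", "payload": {
  "moves": [0, 0, 0, 0, 0, 0, 0, 0, 0, 0, 0, 0, 0, 0, 0, 0, 0, 0, 0, 0, 0, 0, 0, 0, 0, 0, 0, 0, 0, 0, 0, 0, 0, 0, 0, 0, 0, 0, 0, 0, 0, 0, 0, 0, 0, 0, 0, 0, 0]
}}

```text
t: 17.9
tool_pos: [0.4331, -0.1897, 0.2182]
orientation: [2.945, 1.093, 0.0]
force: [-0.6, 0.0, 1.3]
opening: 0.0401
gripper_force: 25.0
```

```bash
python3 go.py .5965 .0985 .235 -13.2; python3 -c "
from plant import robot
s=robot.read_state();print(s['opening'],s['gripper_force'],s['force'],s['wrist_torque'])"
```

```text
t 17.9 q6 19 yawY -49.3 tilt [ 0. -0.] | turn z -36.09 shift [ 317.9   93.3 -183.8] grasp now [ 0.4331 -0.1898  0.0512]
0.040108530376285874 25.00044822692871 [-0.63913299  0.04763137  1.33965609] [ 0.04368042  0.24816149 -0.00136439]
```

Emit:
{"api": "drive_tool", "payload": {
  "moves": [0, 0, 0, -30, 0, 0, 0, 0, 0, 0, -40, 0, 0, 0, 0, 0, 0, -40, 0, 0, 0, 0, 0, 0, -39, 0, 0, -7.2, 0, 0, 0, 0, 0, 0, -7.2, 0, 0, 0, 0, 0, 0, -7.2, 0, 0, 0, 0, 0, 0, -7.2, 0, 0, 0, 0, 0, 0, -7.3]
}}

```text
t: 18.7
tool_pos: [0.4328, -0.1896, 0.3667]
orientation: [-2.456, -1.958, 0.0]
force: [1.0, 1.3, -0.3]
opening: 0.0399
gripper_force: 25.0
```

Emit:
{"api": "drive_tool", "payload": {
  "moves": [0, 38, 15.5, 0, 0, 0, 0, 0, 38, 15.5, 0, 0, 0, 0, 0, 38, 15.5, 0, 0, 0, 0, 0, 38, 15.5, 0, 0, 0, 0, 0, 38, 15.5, 0, 0, 0, 0, 0, 38, 15.8, 0, 0, 0, 0, 0, 0, 0, 0, 0, 0, 0, 0, 0, 0, 0, 0, 0, 0]
}}

```text
t: 19.5
tool_pos: [0.5759, 0.0118, 0.3661]
orientation: [-2.459, -1.954, 0.002]
force: [-0.3, 0.3, -0.9]
opening: 0.0398
gripper_force: 25.0
```

Emit:
{"api": "drive_tool", "payload": {
  "moves": [0, 0, 0, 0, 0, 0, 0, 0, 0, 0, 0, 0, 0, 0]
}}

```text
t: 19.7
tool_pos: [0.5754, 0.01, 0.367]
orientation: [2.463, 1.95, -0.001]
force: [0.2, -0.7, -0.4]
opening: 0.0401
gripper_force: 25.0
```

```bash
python3 snap.py w9; python3 -c "
from lampfit import *
c=pickle.load(open('w9.pkl','rb'));lamp(c,.597,.098,'green')"
python3 go.py .5965 .0985 .145 -13.2
```

```text
green [0.6547 0.1335] [0.6544 0.1336] [16.8 17. ] 76.7 236
green [0.632  0.0386] [0.632  0.0387] [17.2 17.2] 76.4 290
green [0.5595 0.1556] [0.5596 0.1555] [17.1 17.3] 76.6 286
green [0.5373 0.0609] [0.5373 0.0608] [17.6 17.3] 76.4 297
 yellow [0.6106 0.0482]
t 19.8 q6 9 yawY -13.3 tilt [-0. -0.] | turn z -0.08 shift [91.   0.3 55.1] grasp now [0.5754 0.0099 0.2001]
```

View pics/w9.png

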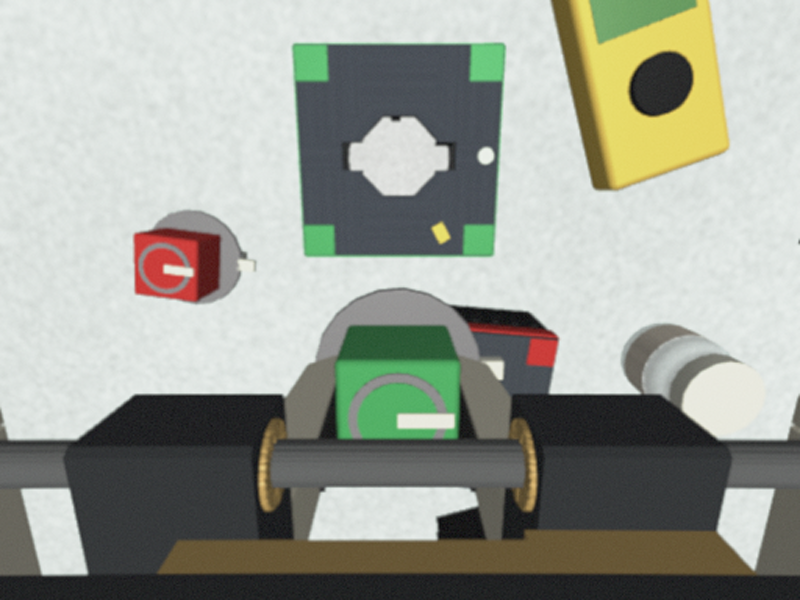

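Lamp centre (.596,.097) and yaw -13.25° agree with the top view. I move over it.

Emit:
{"api": "drive_tool", "payload": {
  "moves": [0, 30, 0, 10, 0, 0, 0, 0, 30, 0, 10, 0, 0, 0, 0, 29.8, 0, 15, 0, 0, 0, 0, 0, 0, 15, 0, 0, 0, 0, 0, 0, 6, 0, 0, 0, 0, 0, 0, 0, 0, 0, 0, 0, 0, 0, 0, 0, 0, 0, 0, 0, 0, 0, 0, 0, 0]
}}

```text
t: 20.55
tool_pos: [0.5967, 0.0975, 0.3122]
orientation: [2.462, 1.949, 0.002]
force: [0.3, 0.5, -0.4]
opening: 0.0396
gripper_force: 25.0
```

```bash
python3 go.py .596 .0975 .0992 -13.25
```

```text
t 20.6 q6 18 yawY -13.3 tilt [ 0.002 -0.   ] | turn z -0.02 shift [-0.1 -0.6 46. ] grasp now [0.5969 0.0975 0.1452]
```

Emit:
{"api": "drive_tool", "payload": {
  "moves": [0, 0, -0.6, 12, 0, 0, 0, 0, 0, 0, 10, 0, 0, 0, 0, 0, 0, 4, 0, 0, 0, 0, 0, 0, 4, 0, 0, 0, 0, 0, 0, 0, 0, 0, 0]
}}

```text
t: 21.05
tool_pos: [0.5954, 0.0985, 0.28]
orientation: [-2.461, -1.951, 0.002]
force: [0.0, 0.4, -0.3]
opening: 0.04
gripper_force: 25.0
```

```bash
python3 go.py .596 .0975 .0992 -13.25
```

```text
t 21.1 q6 18 yawY -13.2 tilt [-0.002 -0.   ] | turn z 0.06 shift [-0.9  0.8 13.8] grasp now [0.5952 0.0985 0.113 ]
```

Emit:
{"api": "drive_tool", "payload": {
  "moves": [0, -0.5, 0.4, 4, 0, 0, 0, 0, 0, 0, 4, 0, 0, 0, 0, 0, 0, 3, 0, 0, 0, 0, 0, 0, 2, 0, 0, 0, 0, 0, 0, 1, 0, 0, 0, 0, 0, 0, 1, 0, 0, 0, 0, 0, 0, 0, 0, 0, 0]
}}

```text
t: 21.75
tool_pos: [0.5961, 0.098, 0.2663]
orientation: [2.462, 1.951, 0.0]
force: [-0.4, -0.4, 0.9]
opening: 0.0398
gripper_force: 25.0
```

```bash
python3 go.py .596 .0975 .0992 -73.25
```

```text
t 21.8 q6 18 yawY -13.2 tilt [0. 0.] | turn z 60.05 shift [-0.2  0.4  0.1] grasp now [0.5961 0.098  0.0993]
```

Emit:
{"api": "drive_tool", "payload": {
  "moves": [0, 0, 0, 1, 0, 0, 0, 0, 0, 0, 0, 0, 0, 0]
}}

```text
t: 21.95
tool_pos: [0.5961, 0.098, 0.2663]
orientation: [2.462, 1.951, 0.0]
force: [-5.9, -1.1, 8.0]
opening: 0.0399
gripper_force: 25.0
```

Emit:
{"api": "drive_tool", "payload": {
  "moves": [0, 0, 0, 0, 0, 0, 7.5, 0, 0, 0, 0, 0, 0, 7.5, 0, 0, 0, 0, 0, 0, 7.5, 0, 0, 0, 0, 0, 0, 7.5, 0, 0, 0, 0, 0, 0, 7.5, 0, 0, 0, 0, 0, 0, 7.5, 0, 0, 0, 0, 0, 0, 7.5, 0, 0, 0, 0, 0, 0, 7.5]
}}

```text
t: 22.75
tool_pos: [0.5965, 0.0978, 0.2663]
orientation: [3.109, 0.451, 0.003]
force: [-1.5, -1.0, 5.3]
opening: 0.0402
gripper_force: 25.0
```

Emit:
{"api": "drive_tool", "payload": {
  "moves": [0, 0, 0, 0, 0, 0, 0, 0, 0, 0, 0, 0, 0, 0, 0, 0, 0, 0, 0, 0, 0]
}}

```text
t: 23.05
tool_pos: [0.5966, 0.0979, 0.2663]
orientation: [3.107, 0.461, 0.003]
force: [-0.4, -1.2, 5.4]
opening: 0.0401
gripper_force: 25.0
```

```bash
python3 go.py .596 .0975 .0992 -73.25
```

```text
t 23.1 q6 78 yawY -73.1 tilt [0.002 0.   ] | turn z 0.12 shift [-0.7  0.2  0.1] grasp now [0.597  0.098  0.0993]
```

Emit:
{"api": "drive_tool", "payload": {
  "moves": [93, 0, 0, 0, 0, 0, 0, 93, 0, 0, 0, 0, 0, 0, 93, 0, 0, 0, 0, 0, 0, 93, 0, 0, 0, 0, 0, 0, 93, 0, 0, -30, 0, 0, 0, 93, 0, 0, -40, 0, 0, 0, 93, 0, 0, -40, 0, 0, 0, 93, 0, 0, -25, 0, 0, 0]
}}

```text
t: 23.85
tool_pos: [0.5964, 0.098, 0.4037]
orientation: [3.108, 0.459, 0.006]
force: [0.8, 0.6, 0.5]
opening: 0.0925
gripper_force: 0.0
```

Emit:
{"api": "drive_tool", "payload": {
  "moves": [93, 0, 0, 0, 0, 0, 0, 93, 0, 0, 0, 0, 0, 0]
}}

```text
t: 24.05
tool_pos: [0.5961, 0.098, 0.4003]
orientation: [3.108, 0.459, 0.002]
force: [0.3, 0.2, -0.6]
opening: 0.093
gripper_force: 0.0
```

```bash
python3 snap.py w10; python3 go.py .438 .067 .235 -20.4
```

```text
t 24.1 q6 78 yawY -73.2 tilt [-0.001 -0.   ] | turn z -52.79 shift [ -84.  -137.1   -3.1] grasp now [0.5955 0.0979 0.2319]
```

View pics/w10.png

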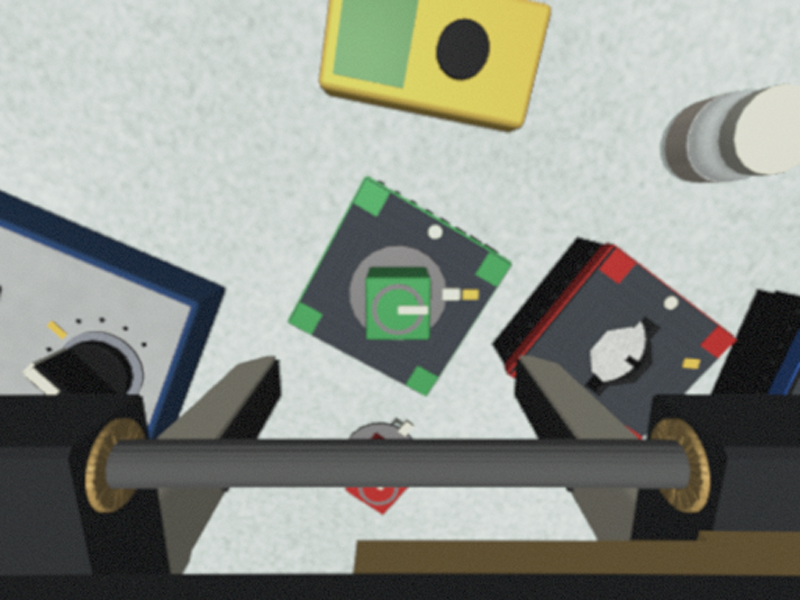

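The green cap is locked, with its pointer (450,294) at the yellow bar (470,295). Next is the red cap.

Emit:
{"api": "drive_tool", "payload": {
  "moves": [93, 0, 0, 0, 0, 0, -7.5, 93, 0, 0, 0, 0, 0, -7.5, 93, 0, 0, 0, 0, 0, -7.5, 93, 0, 0, 0, 0, 0, -7.5, 93, 0, 0, 0, 0, 0, -7.5, 93, 0, 0, 0, 0, 0, -7.5, 93, 0, 0, 0, 0, 0, -7.8, 93, -21, -34, 0, 0, 0, 0]
}}

```text
t: 24.9
tool_pos: [0.558, 0.0902, 0.3948]
orientation: [-2.572, -1.797, 0.009]
force: [-1.5, -0.7, 1.0]
opening: 0.093
gripper_force: 0.0
```

Emit:
{"api": "drive_tool", "payload": {
  "moves": [93, -21, -34, 0, 0, 0, 0, 93, -21, -34, 0, 0, 0, 0, 93, -21, -35, 0, 0, 0, 0, 93, 0, 0, 0, 0, 0, 0, 93, 0, 0, 0, 0, 0, 0, 93, 0, 0, 0, 0, 0, 0]
}}

```text
t: 25.5
tool_pos: [0.4388, 0.067, 0.3994]
orientation: [-2.579, -1.793, 0.001]
force: [-0.0, 0.8, 0.2]
opening: 0.0928
gripper_force: 0.0
```

```bash
python3 cap.py w11 red .438 .067 -20.4
```

```text
bright levels [ 92. 175. 180.]
{'c': array([0.4399, 0.0721]), 'rc': array([0.439 , 0.0686]), 'size': array([43.2617, 38.4541]), 'ang': np.float64(69.0755), 'area': np.float64(720.8125)}
{'c': array([0.4366, 0.0661]), 'rc': array([0.4374, 0.0657]), 'size': array([24.7511, 23.6213]), 'ang': np.float64(67.0113), 'area': np.float64(383.375)}
t 25.6 q6 22 yawY -20.4 tilt [-0.001 -0.   ] | turn z 0.01 shift [ -0.4  -1.  182.6] grasp now [0.4389 0.067  0.2326]
```

View pics/w11o.png

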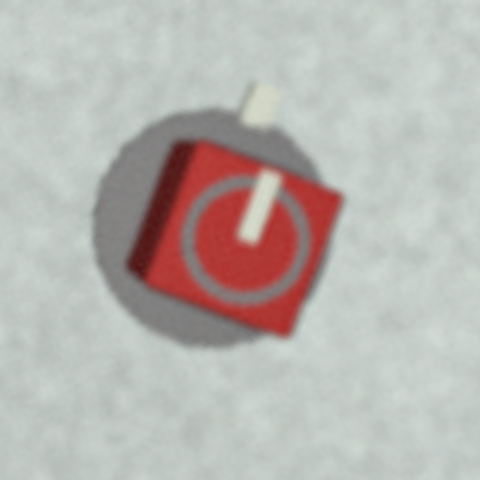

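Emit:
{"api": "drive_tool", "payload": {
  "moves": [93, -1.2, 0, 40, 0, 0, 0, 93, 0, 0, 40, 0, 0, 0, 93, 0, 0, 40, 0, 0, 0, 93, 0, 0, 31, 0, 0, 0, 93, 0, 0, 20, 0, 0, 0, 93, 0, 0, 10, 0, 0, 0, 0, 0, 0, 0, 0, 0, 0, 0, 0, 0, 0, 0, 0, 0]
}}

```text
t: 26.35
tool_pos: [0.4387, 0.0659, 0.2198]
orientation: [2.579, 1.793, 0.001]
force: [0.5, 0.7, 0.5]
opening: 0.0813
gripper_force: 0.0
```

Emit:
{"api": "drive_tool", "payload": {
  "moves": [0, 0, 0, 0, 0, 0, 0, 0, 0, 0, 0, 0, 0, 0, 0, 0, 0, 0, 0, 0, 0, 0, 0, 0, 0, 0, 0, 0, 0, 0, 0, 0, 0, 0, 0, 0, 0, 0, 0, 0, 0, 0, 0, 0, 0, 0, 0, 0, 0]
}}

```text
t: 27.05
tool_pos: [0.438, 0.0658, 0.2193]
orientation: [2.58, 1.793, 0.0]
force: [0.6, 0.6, 1.8]
opening: 0.0399
gripper_force: 25.0
```

```bash
python3 go.py .599 -.0731 .145 -18.1; python3 -c "
from plant import robot
s=robot.read_state();print(s['opening'],s['gripper_force'],s['force'],s['wrist_torque'])"
```

```text
t 27.1 q6 22 yawY -20.4 tilt [0. 0.] | turn z -2.30 shift [-82.1 196.2 -92.7] grasp now [0.4381 0.0658 0.0523]
0.039939265881020286 24.988488256931305 [0.55709186 0.57567803 1.83059424] [-0.0398232   0.18083059 -0.0009287 ]
```

Emit:
{"api": "drive_tool", "payload": {
  "moves": [0, 0, 0, -30, 0, 0, 0, 0, 0, 0, -40, 0, 0, 0, 0, 0, 0, -23, 0, 0, -2.3, 0, -16, 39, 0, 0, 0, 0, 0, -16, 39, 0, 0, 0, 0, 0, -16, 39, 0, 0, 0, 0, 0, -17, 39, 0, 0, 0, 0, 0, -17, 40, 0, 0, 0, 0]
}}

```text
t: 27.85
tool_pos: [0.5997, -0.0742, 0.3114]
orientation: [-2.543, -1.844, 0.001]
force: [0.6, 0.6, 0.2]
opening: 0.0401
gripper_force: 25.0
```

Emit:
{"api": "drive_tool", "payload": {
  "moves": [0, 0, 0, 0, 0, 0, 0, 0, 0, 0, 0, 0, 0, 0, 0, 0, 0, 0, 0, 0, 0, 0, 0, 0, 0, 0, 0, 0]
}}

```text
t: 28.25
tool_pos: [0.5981, -0.0721, 0.3123]
orientation: [-2.542, -1.846, -0.0]
force: [0.9, -1.6, -0.2]
opening: 0.0402
gripper_force: 25.0
```

```bash
python3 go.py .599 -.0731 .1003 -18.1
```

```text
t 28.2 q6 6 yawY -18.0 tilt [0. 0.] | turn z 0.06 shift [-0.7  1.1 45. ] grasp now [ 0.5981 -0.0721  0.1453]
```

Emit:
{"api": "drive_tool", "payload": {
  "moves": [0, -0.5, 1, 12, 0, 0, 0, 0, 0, 0, 9, 0, 0, 0, 0, 0, 0, 4, 0, 0, 0, 0, 0, 0, 4, 0, 0, 0, 0, 0, 0, 0, 0, 0, 0, 0, 0, 0, 0, 0, 0, 0]
}}

```text
t: 28.85
tool_pos: [0.5996, -0.0738, 0.2831]
orientation: [-2.543, -1.844, -0.0]
force: [-0.3, 0.7, -0.8]
opening: 0.0399
gripper_force: 25.0
```

```bash
python3 go.py .599 -.0731 .1003 -18.1
```

```text
t 28.9 q6 6 yawY -18.1 tilt [0. 0.] | turn z 0.00 shift [ 0.5 -0.8 15.8] grasp now [ 0.5996 -0.0738  0.1161]
```

Emit:
{"api": "drive_tool", "payload": {
  "moves": [0, 0.3, -0.5, 4, 0, 0, 0, 0, 0, 0, 4, 0, 0, 0, 0, 0, 0, 4, 0, 0, 0, 0, 0, 0, 2, 0, 0, 0, 0, 0, 0, 1, 0, 0, 0, 0, 0, 0, 1, 0, 0, 0, 0, 0, 0, 1, 0, 0, 0, 0, 0, 0, 0, 0, 0, 0]
}}

```text
t: 29.65
tool_pos: [0.5992, -0.0733, 0.2673]
orientation: [2.543, 1.844, 0.0]
force: [-4.0, 1.0, 8.0]
opening: 0.04
gripper_force: 25.0
```

```bash
python3 go.py .599 -.0731 .1003 -78.1
```

```text
t 29.6 q6 6 yawY -18.1 tilt [ 0. -0.] | turn z 60.01 shift [-0.2 -0.3 -0. ] grasp now [ 0.5993 -0.0733  0.1003]
```

Fully home. Now twist, release and lift.

Emit:
{"api": "drive_tool", "payload": {
  "moves": [0, 0, 0, 0, 0, 0, 7.5, 0, 0, 0, 0, 0, 0, 7.5, 0, 0, 0, 0, 0, 0, 7.5, 0, 0, 0, 0, 0, 0, 7.5, 0, 0, 0, 0, 0, 0, 7.5, 0, 0, 0, 0, 0, 0, 7.5, 0, 0, 0, 0, 0, 0, 7.5, 0, 0, 0, 0, 0, 0, 7.5]
}}

```text
t: 30.45
tool_pos: [0.5995, -0.0737, 0.2673]
orientation: [3.124, 0.317, 0.002]
force: [-4.4, -0.6, 3.5]
opening: 0.0403
gripper_force: 25.0
```

Emit:
{"api": "drive_tool", "payload": {
  "moves": [0, 0, 0, 0, 0, 0, 0, 0, 0, 0, 0, 0, 0, 0, 0, 0, 0, 0, 0, 0, 0, 93, 0, 0, 0, 0, 0, 0, 93, 0, 0, 0, 0, 0, 0, 93, 0, 0, 0, 0, 0, 0, 93, 0, 0, 0, 0, 0, 0]
}}

```text
t: 31.15
tool_pos: [0.5991, -0.0733, 0.2659]
orientation: [-3.125, -0.326, 0.0]
force: [-0.7, 0.2, -0.2]
opening: 0.0673
gripper_force: 0.0
```

Emit:
{"api": "drive_tool", "payload": {
  "moves": [93, 0, 0, -30, 0, 0, 0, 93, 0, 0, -40, 0, 0, 0, 93, 0, 0, -40, 0, 0, 0, 93, 0, 0, -25, 0, 0, 0, 93, 0, 0, 0, 0, 0, 0, 93, 0, 0, 0, 0, 0, 0]
}}

```text
t: 31.75
tool_pos: [0.5993, -0.0733, 0.4013]
orientation: [3.124, 0.326, 0.002]
force: [-0.5, 0.0, -0.6]
opening: 0.093
gripper_force: 0.0
```

```bash
python3 snap.py w12; python3 snap.py t12 top
python3 - <<'E'
from h import *
from go import go
a=np.radians(-7.95);x=np.array([np.cos(a),np.sin(a)]);y=np.array([-x[1],x[0]])
P=np.array([.480,.345])+.055*y-.08*x;print(P);go(*P,.235,82.05)
c=pickle.load(open("w12.pkl","rb"));c2=pickle.load(open("t12.pkl","rb"))
cv2.imwrite("pics/o12.png",np.hstack([cv2.resize(c["color"][:,:,::-1],(400,300)),cv2.resize(c2["color"][100:300,100:420,::-1],(400,300))]))
E
```

```text
[0.40837586 0.41053611]
t 31.9 q6 66 yawY -78.1 tilt [-0.003  0.001] | turn z -160.14 shift [255.5 452.8  -2.9] grasp now [ 0.5983 -0.0731  0.2321]
```

View pics/o12.png

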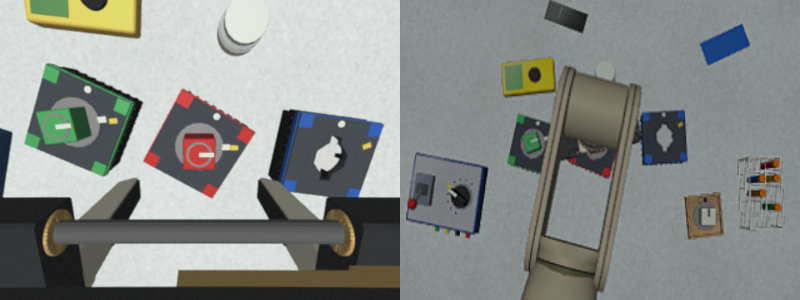

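The red cap's pointer is at its yellow bar, and everything else stands as it should. Now the toggle, pushed from its -x side.

Emit:
{"api": "drive_tool", "payload": {
  "moves": [0, 0, 0, 0, 0, 0, 6.6, 0, 0, 0, 0, 0, 0, 6.6, 0, 0, 0, 0, 0, 0, 6.7, 0, -23, -41, 0, 0, 0, 0, 0, -23, -41, 0, 0, 0, 0, 0, -23, -41, 0, 0, 0, 0, 0, -23, -41, 0, 0, 0, 0, 0, -23, -41, 0, 0, 0, 0]
}}

```text
t: 32.65
tool_pos: [0.5124, 0.1471, 0.3989]
orientation: [3.133, -0.22, -0.005]
force: [1.6, 0.3, -0.0]
opening: 0.0332
gripper_force: 0.0
```

Emit:
{"api": "drive_tool", "payload": {
  "moves": [0, -23, -41, 0, 0, 0, 0, 0, -23, -41, 0, 0, 0, 0, 0, -23, -41, 0, 0, 0, 0, 0, -23, -41, 0, 0, 0, 0, 0, -24, -42, 0, 0, 0, 0, 0, -24, -42, 0, 0, 0, 0, 0, 0, 0, 0, 0, 0, 0, 0, 0, 0, 0, 0, 0, 0]
}}

```text
t: 33.45
tool_pos: [0.4087, 0.4114, 0.3988]
orientation: [3.131, -0.215, -0.004]
force: [-0.2, -0.2, 0.5]
opening: 0.0004
gripper_force: 0.0
```

```bash
python3 go.py .4084 .4105 .144 -97.95; python3 snap.py w13;python3 - <<'E'
from h import *
c=pickle.load(open("w13.pkl","rb"))
for b in blobs(c,.454,.404,.1434,.04,"red"):print(b)
E
```

```text
t 33.5 q6 138 yawY -97.8 tilt [-0.003 -0.003] | turn z 0.11 shift [-0.1  0.9 87.8] grasp now [0.4083 0.411  0.2318]
{'c': array([0.45398173, 0.40278502]), 'rc': array([0.45393333, 0.4028    ]), 'size': array([24.26666667, 23.6       ]), 'ang': 0.0, 'area': np.float64(455.6622222222222)}
```

Emit:
{"api": "drive_tool", "payload": {
  "moves": [0, 0, 0, 30, 0, 0, 0, 0, 0, 0, 30, 0, 0, 0, 0, 0, 0, 28, 0, 0, 0, 0, 12, 0, 0, 0, 0, 0, 0, 12, 0, 0, 0, 0, 0, 0, 12, 0, 0, 0, 0, 0, 0, 12, 0, 0, 0, 0, 0, 0, 12, 0, 0, 0, 0, 0]
}}

```text
t: 34.3
tool_pos: [0.4709, 0.4023, 0.3147]
orientation: [-3.132, 0.22, -0.003]
force: [-2.1, 0.0, 1.1]
opening: 0.0006
gripper_force: 0.6
```

Emit:
{"api": "drive_tool", "payload": {
  "moves": [0, 10, 0, 0, 0, 0, 0, 0, 9, 0, 0, 0, 0, 0, 0, 8, 0, 0, 0, 0, 0, 0, 6, 0, 0, 0, 0, 0, 0, 0, 0, 0, 0, 0, 0]
}}

```text
t: 34.8
tool_pos: [0.5008, 0.398, 0.3124]
orientation: [3.133, -0.218, -0.008]
force: [-9.6, 0.8, 3.9]
opening: 0.0006
gripper_force: 5.5
```

```bash
python3 go.py .4084 .4105 .144 -97.95; python3 snap.py w14;python3 - <<'E'
from h import *
c=pickle.load(open("w14.pkl","rb"))
for b in blobs(c,.52,.395,.1434,.04,"red"):print(b)
E
```

```text
t 34.8 q6 132 yawY -98.0 tilt [-0.005 -0.001] | turn z -0.02 shift [-93.2   0.4   1.4] grasp now [0.4999 0.3979 0.1454]
{'c': array([0.51965342, 0.39359713]), 'rc': array([0.5197    , 0.39356666]), 'size': array([25.45584106, 25.92724813]), 'ang': 45.0, 'area': np.float64(520.7644444444445)}
```

Emit:
{"api": "drive_tool", "payload": {
  "moves": [0, 1, 0, 0, 0, 0, 0, 0, 0, 0, 0, 0, 0, 0, 0, -25, 0, 0, 0, 0, 0, 0, -25, 0, 0, 0, 0, 0, 0, 0, 0, -40, 0, 0, 0, 0, 0, 0, -50, 0, 0, 0, 0, -30, 0, -40, 0, 0, 0, 0, 0, 0, 0, 0, 0, 0]
}}

```text
t: 35.65
tool_pos: [0.4226, 0.4102, 0.4516]
orientation: [-3.125, 0.216, -0.013]
force: [0.7, 0.8, 1.3]
opening: 0.0003
gripper_force: 0.0
```

```bash
python3 snap.py w15;python3 - <<'E'
from h import *
from snap import snap
c=pickle.load(open("w15.pkl","rb"))
for b in blobs(c,.52,.395,.1434,.04,"red"):print(b)
t=snap("t15","top");cv2.imwrite("pics/t15.png",cv2.resize(t["color"][110:290,90:430,::-1],(800,424),interpolation=cv2.INTER_CUBIC))
E
```

```text
{'c': array([0.5204033 , 0.39347132]), 'rc': array([0.52048274, 0.39339171]), 'size': array([23.7454305 , 23.67154134]), 'ang': 40.91438293457031, 'area': np.float64(443.8577777777778)}
```

View pics/t15.png

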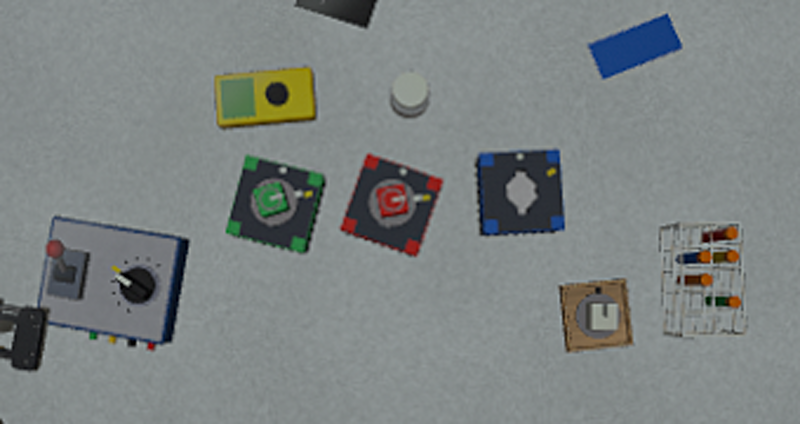

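The final top view shows the green cap (270,200) and red cap (392,200) locked with their pointers at the yellow bars. The dust cap is in the tray (600,315), the dial faces its mark, the toggle (55,247) is on, and the bystanders have not moved.

```bash
python3 -c "
from plant import robot
print(robot.close_job())"
```

```text
the job is handed in; nothing more can be done
None
```

The job is handed in: in the last pictures the dust cap stands in the tray, the red and green caps are locked at their bars (there was no blue cap), the dial faces its mark, the supply is on again, and the rack, meter and jar have not moved.

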